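# Put the fur blender together at the fly-tying bench

## Task

Get the small fur blender ready for use: its square jar has been left upside down on the bench, so turn it the right way up and lower it gently onto the motor base, fully home over the four pins. Then find the jar's lid among the bits in the bin and put it on the jar, plugged in and flat on the rim. Leave everything else where it is.

Things in the scene. Friction and masses are not known exactly. Their poses are not given: they have to be found in the camera images.
- jar: Blender jar: square steel beaker, 60 x 60 mm outside, 90 tall in all, flat sides, wall 4, mouth 52 x 52, on an 18 mm thick grey foot flush with the sides; 0.21 to 0.37 kg. Origin: centre of the foot's underside; z from foot to mouth, x and y square to the sides. At the start it stands on its rim, z down, origin 90 mm above the bench. It also lies steadily on any of its sides.
- sockets (a point): Centre of the jar foot's underside, axes as the jar's. The foot has four round sockets 10 mm wide and 13 mm deep at x = +-19, y = +-19 mm and a central hole 18 mm wide, all open downwards when the jar is upright. The jar fits the base in any of the four quarter turns.
- base: Blender motor base, white, fixed: 150 (x) x 136 (y) mm up to 64 mm high, then 112 x 108 up to 94, topped by a square 74 x 74 mm black rubber seat. Origin: centre of its underside on the bench, z up, x and y square to the seat; control panel on its -x side.
- seat (a point): Centre of the rubber seat's surface, 100 mm above the base's origin, axes as the base's. Four steel pins 7 mm thick and 10 tall, tapered at the tips, stand at x = +-19, y = +-19 mm round a drive stub 12 mm thick, 8 tall. With the jar home, its foot's underside rests on this surface.
- lid: Jar lid, black, 60 g: square flange 64 x 64 x 7 mm, plug 48 x 48 x 8 mm below, round knob 22 mm thick, 24 tall above. Lies flat in the bin, plug down. Origin: centre of the plug's underside; z up, x and y square to the flange; flange underside at z = 8, knob from z = 15 to 39. On the jar its origin is 82 mm above the jar's; fits in any quarter turn.
- bin: Catch-all bin, grey, open, fixed, 260 (x) x 240 (y) x 45 mm high, walls and floor 5 mm. Origin: centre of its underside. It holds the lid and eight other small things, none reaching higher than 45 mm above the bench. Clear of the work, a 200 mm tall fly-tying vise is fixed to the bench about 0.25 m ahead of the robot and 0.45 m to its right.
- spool_a: Thread spool standing in the bin, 28 mm across, 36 mm tall; origin under its centre.
- bead_jar: Small capped bead jar standing in the bin, 32 mm across, 36 mm tall; origin under its centre.
- wax_tin: Flat round metal tin in the bin, 42 mm across, 19 mm tall; origin under its centre.
- hook_box_a: Small flat white hook box in the bin, 44 x 20 x 12 mm; origin under its centre.
- hook_box_b: A second such hook box in the bin, 44 x 20 x 12 mm; origin under its centre.
- cement: Small amber bottle standing on the bench, 32 mm across, 62 mm tall; origin under its centre.
- spool_b: Thread spool standing on the bench, 28 mm across, 36 mm tall; origin under its centre.
- cork: Small cork in the bin, 20 mm across, 16 mm tall; origin under its centre.
- stacker: Small brass hair stacker standing in the bin, 20 mm across, 32 mm tall; origin under its centre.
- tub: Small capped tub in the bin, 22 mm across, 21 mm tall; origin under its centre.
There are look-alikes about, which are no part of the job. What is meant by the lid is not blue, and is the larger of those in its own colour.

How it is judged:
By the outcome, as a careful person would: the job done as asked, in the order asked, and still so for the second after the job is handed in, with the robot touching nothing.
It also fails if it takes over 72 s, if anything falls off the work surface, if the arm or the gripper's body presses on something with over 40 N, if the wrist force passes 120 N, or if a joint passes its speed limit or range.

## Robot

A 6-joint arm with a two-finger parallel gripper is mounted at the origin on the work surface. World frame = base frame: x ahead of the robot, y to its left, z up, the work surface at z = 0. Lengths are in mm, angles in rad, forces in N, time in s.
With the tool pointing down it reaches from about 350 to 975 mm from the base axis. Payload 17.4 kg.
Tool frame: the origin (TCP) lies at the very end of the fingers, on their centre line; the grasp point (between the pads) lies 19 mm behind it (robot.pinch_z is the distance from the TCP to the grasp point, in mm); z points along the fingers, y is the direction in which the jaws open and shut (so a half turn about z gives the same grasp; the last joint's range is limited). The gripper opens to 85 mm and grips with 20 to 120 N. Pads are 22 mm wide; open, the fingers measure 114 mm over their backs; the gripper's body (76 mm by 85 mm) begins 54 mm behind the grasp point. The pads swing forward as they close: fully open they stand 13 mm farther back than shut.
Start: joints at [1.262, 0.116, 1.442, -0, 1.584, -0.038], TCP at [180.572, 650.405, 231.303] pointing down, gripper open.
Joint ranges: [-2.83, 2.83], [-0.83, 2.19], [0.07, 2.5], [-1.14, 4.28], [0.01, 3], [-2.97, 2.97]. Speed limits (rad/s): [1.89, 1.89, 2.22, 3.14, 3.14, 3.14].

## Interface

Orientations are given as [roll, pitch, yaw] about the fixed x, y, z axes, in that order (R = Rz(yaw) Ry(pitch) Rx(roll)).
In Python, from bench import robot, optics gives the robot as it stands.
- The arm moves only by the tool arm_command, never from a script. Its argument "increments" is text: rows parted by semicolons, each of 6 numbers parted by spaces: the shift along the world's x, y, z in m, then the turn, a rotation vector about the world's x, y, z in rad. A call has 1 to 12 rows; each row shifts and turns the commanded pose from where the row before left it; what a row does not reach is not made up. A row lasts 1/10 s, in which the tool goes at most 50 mm and 8.59 degrees, less where a joint would pass 70% of its speed; a pose out of reach is approached as far as the arm can. A call is refused whole if a number of a shift passes 0.05 or a number of a turn 0.15, either way. A call with a gripper value outside its range is refused whole. "hand" is the finger opening in m, from 0 to 0.0854, set as the call begins (left out, the last holds). The fingers move at their own pace and stop on an object; the grip force is fixed at half the most. Time passes only in rows, so rows that do not move let the fingers close. It gives the time, the measured TCP pose, the force and the opening at its end, in the units of the state.
- robot.state(): the state, without advancing time (a new reading comes with each control period).
- optics.capture(name): name is "side" or "top"; returns a dict with "image" (420x560x3 uint8, red, green, blue), "K" (3x3 intrinsics, pixels), "T" (4x4, takes a point from camera to world coordinates). Camera axes: x right, y down, z forward; pixel columns grow to the right and rows downward; lengths in mm; the calibration is good to about 2 mm. A picture is of the moment at which its call begins. There is no depth.
- robot.job_done(): hands the job in, once; it reports no verdict.
The state is a dict: "clock": time; "joints": joint angles; "qvel": joint speeds; "effort": joint torques, N m; "ee_pos": TCP position; "eef_rot": TCP orientation; "force": force on the tool from outside, world axes, zero at the start; "wrist_torque": the same for the moment, N m; "opening": opening from 0.0 (shut) to 1.0 (fully open).
Only numpy, scipy, OpenCV 4.12 (cv2) and the standard library are available. Lean on these libraries where they do the work, as an engineer would, in place of code of your own. Each camera call takes 0.05 s, during which the arm holds its last target. There are 200 camera calls.

## Working session

There is one attempt and no reset: what is moved stays moved. The work goes in short steps, Python scripts to look and compute and a tool call to move; the robot and the scene stay as the last step left them, time stands still between calls to the robot, and variables do not carry over. Pictures are saved under pics/ and viewed, about 8 in all and at most 12, crops included, and the job is handed in when it is done.

Besides the shell and the picture viewer there is one more tool, called after ">>>" as name(argument=value, ...), one argument or row to a line, values as JSON. arm_command: Moves the arm, as the interface text tells. Its arguments: {"type":"object","properties":{"increments":{"type":"string"},"hand":{"type":"number"}},"required":["increments"]}

```bash
mkdir -p pics; ls; python3 - <<'E'
from bench import robot, optics
import cv2, numpy as np
for n in("top","side"):
    c=optics.capture(n); cv2.imwrite(f"pics/{n}0.png",cv2.resize(c["image"][:,:,::-1],(784,588),interpolation=cv2.INTER_CUBIC)); np.savez(f"{n}0.npz",**c)
    print(n,c["K"].round(1).tolist(),c["T"].round(4).tolist())
print(robot.state())
E
```

```text
pics
top [[468.0, 0.0, 281.2], [0.0, 468.0, 214.1], [0.0, 0.0, 1.0]] [[-0.0251, -0.995, 0.0969, 436.5478], [-0.9996, 0.0258, 0.0066, 58.5288], [-0.0091, -0.0967, -0.9953, 1224.6029], [0.0, 0.0, 0.0, 1.0]]
side [[385.0, 0.0, 276.9], [0.0, 385.0, 204.7], [0.0, 0.0, 1.0]] [[0.7824, -0.4122, 0.4668, 30.6336], [-0.6226, -0.5339, 0.5721, -575.8898], [0.0134, -0.7383, -0.6744, 835.1995], [0.0, 0.0, 0.0, 1.0]]
{'clock': 0.1, 'joints': array([ 1.26222426e+00,  1.16453250e-01,  1.44220809e+00, -1.64211793e-05,
        1.58401895e+00, -3.78093175e-02]), 'qvel': array([-5.34407350e-04, -9.97986986e-04, -1.43279656e-03, -1.26109547e-03,
        7.34735436e-04, -1.91719496e-05]), 'effort': array([ 8.50292618e-04, -7.33659267e+01, -6.33791399e+01,  8.39081594e-06,
        5.08780562e-03, -5.87681780e-05]), 'ee_pos': array([180.5048519 , 650.23223965, 230.61975538]), 'eef_rot': array([-3.14050517e+00, -2.47047802e-05,  2.87082968e+00]), 'force': array([-0.20712296,  0.15622075,  0.79345327]), 'wrist_torque': array([ 0.02886733, -0.05108111, -0.01051887]), 'opening': 0.9980437529205245}
```

View pics/top0.png

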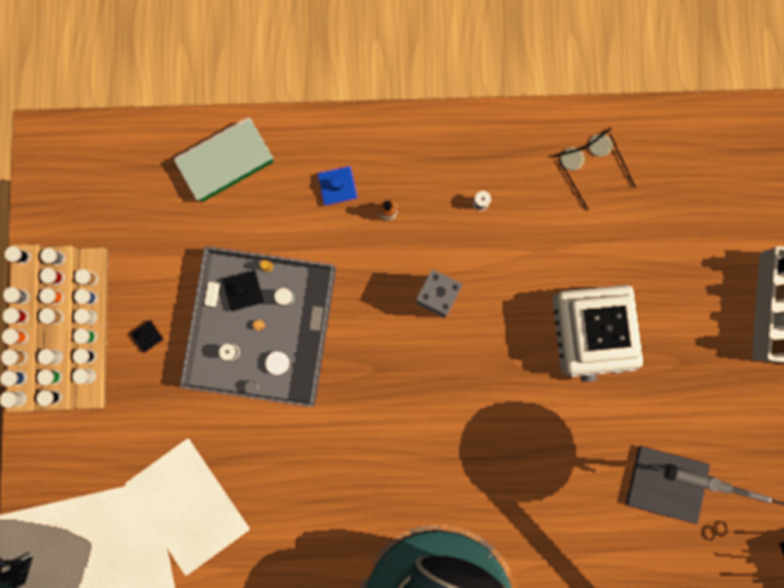

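View pics/side0.png

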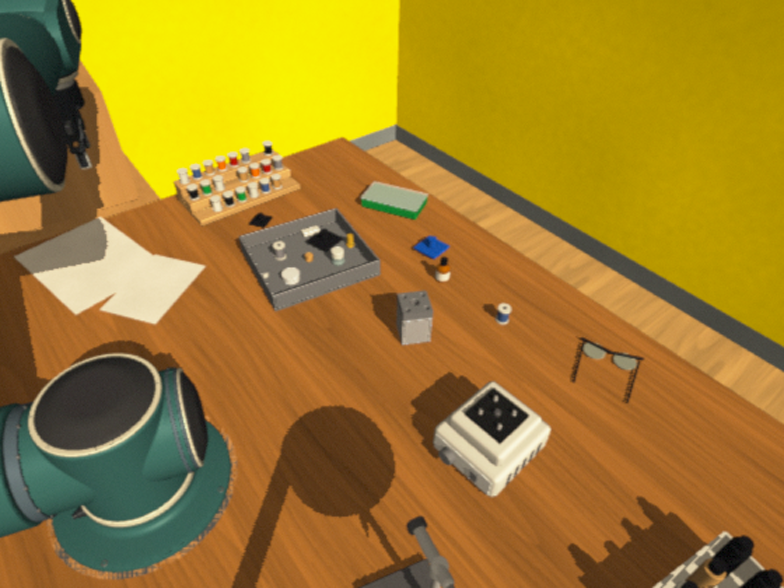

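```bash
cat > h.py <<'E'
import numpy as np, cv2
def load(n): return dict(np.load(n))
def ray(c,p):
    d=c["T"][:3,:3]@np.linalg.inv(c["K"])@np.array([p[0],p[1],1.]); return c["T"][:3,3],d/np.linalg.norm(d)
def onz(c,p,z):
    o,d=ray(c,p); return o+d*(z-o[2])/d[2]
def tri(a,pa,b,pb):
    o,d=ray(a,pa);q,e=ray(b,pb)
    s=np.linalg.lstsq(np.c_[d,-e],q-o,rcond=None)[0]; x,y=o+s[0]*d,q+s[1]*e
    return (x+y)/2,np.linalg.norm(x-y)
def proj(c,P):
    P=np.atleast_2d(P); X=(P-c["T"][:3,3])@c["T"][:3,:3]; u=X@c["K"].T; return u[:,:2]/u[:,2:]
def crop(c,u,v,w=52,h=58,s=5):
    im=cv2.resize(c["image"][v:v+h,u:u+w,::-1],None,fx=s,fy=s,interpolation=cv2.INTER_NEAREST)
    for k in range(0,max(w,h),10):
        cv2.putText(im,str(u+k),(k*s,8),0,.3,(0,255,255)); cv2.putText(im,str(v+k),(0,k*s+8),0,.3,(0,255,0))
        cv2.line(im,(k*s,9),(k*s,14),(0,255,255)); cv2.line(im,(20,k*s),(25,k*s),(0,255,0))
    return im
E
python3 - <<'E'
from h import *
t,s=load("top0.npz"),load("side0.npz")
A=np.hstack([crop(t,285,185),crop(t,407,206),crop(t,145,176)])
B=np.hstack([crop(s,270,197),crop(s,328,265),crop(s,206,143)])
cv2.imwrite("pics/c1.png",np.vstack([A,B]))
E
```

```text
(no output)
```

View pics/c1.png

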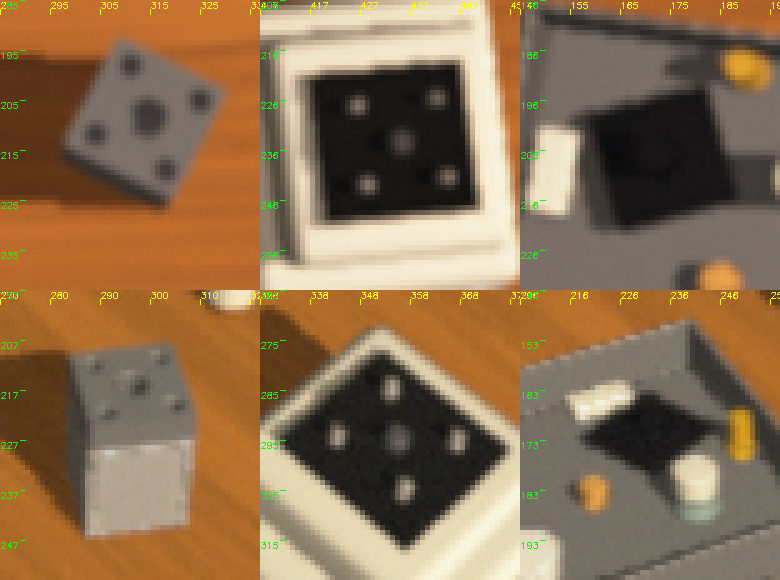

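```bash
cat > fit.py <<'E'
from h import *
from scipy.optimize import least_squares
def fit(cs,obs,h,x0):
    """square of half side h (corner order cyclic); obs: list of 4xN px (+centre) per camera. -> x,y,z,yaw, rms px"""
    def pts(p):
        a=p[3]+np.pi/4+np.arange(4)*np.pi/2
        return np.r_[np.c_[p[0]+h*2**.5*np.cos(a),p[1]+h*2**.5*np.sin(a),np.full(4,p[2])]]
    def res(p):
        r=[]
        for c,o in zip(cs,obs):
            q=proj(c,pts(p)); o=np.array(o)
            d=np.linalg.norm(q[:,None]-o[None],axis=2); r+=list((q-o[d.argmin(1)]).ravel())
        return r
    best=min((least_squares(res,[*x0,y]) for y in np.arange(-.7,.8,.2)),key=lambda s:s.cost)
    return best.x.round(3),(2*best.cost/len(best.fun))**.5
E
python3 - <<'E'
from fit import *
t,s=load("top0.npz"),load("side0.npz")
J=[[(311.2,198),(325,205),(318,219),(304.2,211.8)],[(289.4,212.2),(302.4,210.4),(305.8,219.8),(292,221.4)]]
P=[[(426.6,227),(442.4,225.6),(444.6,241.4),(428.6,242.8)],[(354.2,284.6),(367.4,295),(356.8,304.6),(343.6,294.2)]]
S=[[(417,222),(447,219),(451,247),(421,250)],[(352,277),(378,296.6),(356.8,316.8),(330.6,295)]]
L=[[(182,193.6),(188.6,214),(167,221.6),(160.4,199.6)],[(231.6,163),(247,171),(232,180),(218.6,172.6)]]
for n,o,h,z in(("jar",J,19,90),("pins",P,19,110),("seat",S,37,100),("lidtop",L,32,20)):
    q=onz(t,np.mean(o[0],0),z); print(n,q.round(1),*fit((t,s),o,h,q),[fit((t,),o[:1],h,q)[0][3],tri(t,np.mean(o[0],0),s,np.mean(o[1],0))[1].round(1)])
E
```

```text
jar [558.8 -15.6  90. ] [559.476 -16.133  92.736   1.076] 0.3649992515988482 [np.float64(1.071), np.float64(2.6)]
pins [ 487.7 -299.5  110. ] [ 4.87634e+02 -2.99870e+02  1.08205e+02  7.20000e-02] 0.13182666240475213 [np.float64(0.069), np.float64(0.4)]
seat [ 487.5 -298.9  100. ] [ 4.87324e+02 -2.98251e+02  1.00908e+02  7.60000e-02] 0.7404856814993701 [np.float64(0.078), np.float64(0.7)]
lidtop [579.1 342.9  20. ] [5.79177e+02 3.43319e+02 1.89990e+01 2.65000e-01] 0.9953433107286046 [np.float64(0.289), np.float64(0.5)]
```

Candidates for the lid are the black square in the bin (241,290 in the top picture), the small black lid on the bench (146,336) and the blue one (337,186). I choose the bin one because it is black and the larger black one. The close crop shows it as a 64 mm square flange in the bin. The measured heights of 93, 101 and 19 mm agree with the text.

Plan: turn the jar in two quarter turns. Each time I grasp it with the tool tilted 45° one way and tilt over to 45° the other way, laying it on its side in between.

```bash
cat > plan.py <<'E'
import numpy as np
from scipy.spatial.transform import Rotation as R
from bench import robot
def tool(jaw,tilt):
    """tool with y axis at angle jaw (horizontal); tilt>0: points towards u=jaw+90deg, tilt from vertical"""
    u=np.array([-np.sin(jaw),np.cos(jaw),0]); y=np.array([np.cos(jaw),np.sin(jaw),0])
    z=np.sin(tilt)*u-np.cos(tilt)*np.array([0,0,1]); return R.from_matrix(np.c_[np.cross(y,z),y,z])
def go(pos,rot,show=True):
    s=robot.state(); d=np.array(pos)-s["ee_pos"]; r=(rot*R.from_euler("xyz",s["eef_rot"]).inv()).as_rotvec()
    n=int(np.ceil(max(np.linalg.norm(d)/49,np.linalg.norm(r)/.149)))
    print("clock %.1f"%s["clock"],"tcp",s["ee_pos"].round(1),"d mm",d.round(1),"rotvec",r.round(3),"rows",n,"per row",(d/1000/n).round(4),(r/n).round(4)); print("q",s["joints"].round(2),"F",s["force"].round(1),"open",round(s["opening"],3))
E
python3 - <<'E'
from plan import *
go((527,-75,135),tool(-.498,np.pi/4))
E
```

```text
clock 0.1 tcp [180.5 650.2 230.6] d mm [ 346.5 -725.2  -95.6] rotvec [ 0.826  0.349 -1.694] rows 17 per row [ 0.0204 -0.0427 -0.0056] [ 0.0486  0.0205 -0.0997]
q [ 1.26  0.12  1.44 -0.    1.58 -0.04] F [-0.2  0.2  0.8] open 0.998
```

>>> arm_command(
  increments="0.0173 -0.0363 0 0.0413 0.0175 -0.0847;0.0173 -0.0363 0 0.0413 0.0175 -0.0847;0.0173 -0.0363 0 0.0413 0.0175 -0.0847;0.0173 -0.0363 0 0.0413 0.0175 -0.0847;0.0173 -0.0363 0 0.0413 0.0175 -0.0847;0.0173 -0.0363 0 0.0413 0.0175 -0.0847;0.0173 -0.0363 0 0.0413 0.0175 -0.0847;0.0173 -0.0363 0 0.0413 0.0175 -0.0847;0.0173 -0.0363 0 0.0413 0.0175 -0.0847;0.0173 -0.0363 0 0.0413 0.0175 -0.0847;0.0173 -0.0363 0 0.0413 0.0175 -0.0847;0.0173 -0.0363 0 0.0413 0.0175 -0.0847",
  hand=0.0854,
)

```text
clock: 1.3
ee_pos: [388.4, 213.3, 231.4]
eef_rot: [2.934, -0.477, 1.878]
force: [0.0, 0.7, 0.2]
opening: 1.0
```

>>> arm_command(
  increments="0.0173 -0.0363 0 0.0413 0.0175 -0.0847;0.0173 -0.0363 0 0.0413 0.0175 -0.0847;0.0173 -0.0363 0 0.0413 0.0175 -0.0847;0.0173 -0.0363 0 0.0413 0.0175 -0.0847;0.0173 -0.0363 0 0.0413 0.0175 -0.0847;0.0173 -0.0363 0 0.0413 0.0175 -0.0847;0.0173 -0.0363 0 0.0413 0.0175 -0.0847;0.0173 -0.0363 0 0.0413 0.0175 -0.0847;0 0 0 0 0 0",
)

```text
clock: 2.2
ee_pos: [527.4, -79.0, 230.0]
eef_rot: [-3.137, -0.787, 1.063]
force: [-1.1, -0.2, -0.3]
opening: 0.997
```

```bash
python3 - <<'E'
from plan import *
go((527,-75,135),tool(-.498,np.pi/4))
E
```

```text
clock 2.2 tcp [527.4 -79.  230. ] d mm [ -0.4   4.  -95. ] rotvec [-0.003 -0.002  0.007] rows 2 per row [-0.0002  0.002  -0.0475] [-0.0014 -0.0012  0.0035]
q [-0.59 -0.24  1.92  0.78  1.56 -0.14] F [-1.1 -0.2 -0.3] open 0.997
```

>>> arm_command(
  increments="0 0.0013 -0.032 0 0 0.0035;0 0.0013 -0.032 0 0 0.0035;0 0.0014 -0.032 0 0 0;0.0094 0.017 -0.0216 0 0 0;0.0093 0.017 -0.0216 0 0 0;0.0093 0.017 -0.0216 0 0 0;0.0093 0.017 -0.0216 0 0 0;0 0 0 0 0 0",
)

```text
clock: 3.0
ee_pos: [562.7, -1.1, 46.0]
eef_rot: [-3.136, -0.785, 1.078]
force: [-0.4, 0.0, 0.6]
opening: 0.997
```

```bash
python3 - <<'E'
from plan import *
go((564,-6.7,47.4),tool(-.498,np.pi/4))
from h import *
from bench import optics
t=optics.capture("top"); s=optics.capture("side"); np.savez("top1.npz",**t); np.savez("side1.npz",**s)
cv2.imwrite("pics/g1.png",np.hstack([crop(t,270,170,78,90,5),crop(s,258,170,78,90,5)]))
E
```

```text
clock 3.0 tcp [562.7  -1.1  46. ] d mm [ 1.3 -5.6  1.4] rotvec [-0.002 -0.004 -0.009] rows 1 per row [ 0.0013 -0.0056  0.0014] [-0.0019 -0.0036 -0.0093]
q [-0.42 -0.04  2.07  0.85  1.21 -0.29] F [-0.4  0.   0.6] open 0.997
```

View pics/g1.png

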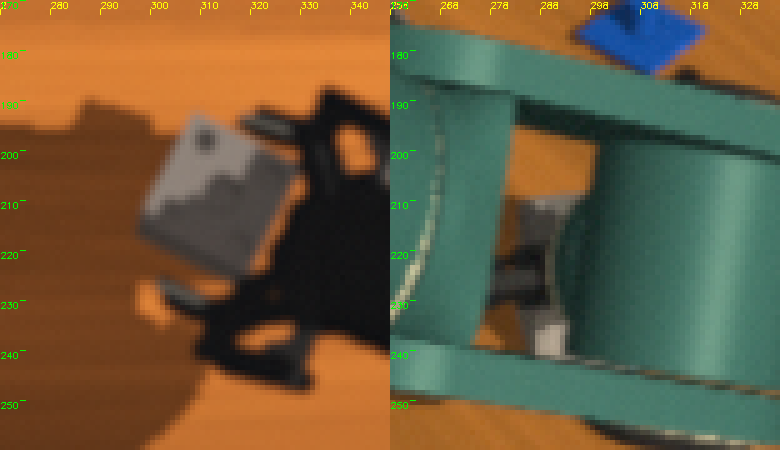

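The picture shows the jar (310,205 in the top view) undisturbed between the open fingers. I'll back off 5 mm and close.

>>> arm_command(
  increments="0.001 -0.0055 0.0015 0 0 -0.009",
)

```text
clock: 3.2
ee_pos: [564.9, -9.3, 51.3]
eef_rot: [3.14, -0.786, 1.072]
force: [0.7, -0.9, -0.2]
opening: 0.998
```

>>> arm_command(
  increments="0 0 0 0 0 0;0 0 0 0 0 0;0 0 0 0 0 0;0 0 0 0 0 0;0 0 0 0 0 0;0 0 0 0 0 0",
  hand=0.045,
)

```text
clock: 3.8
ee_pos: [565.3, -9.8, 51.4]
eef_rot: [3.139, -0.786, 1.071]
force: [-3.4, -4.1, 7.5]
opening: 0.699
```

```bash
python3 - <<'E'
from plan import *
go((545,-28,150),tool(.072,-np.pi/4))
E
```

```text
clock 3.8 tcp [565.3  -9.8  51.4] d mm [-20.3 -18.2  98.6] rotvec [-1.552  0.34   0.447] rows 12 per row [-0.0017 -0.0015  0.0082] [-0.1294  0.0283  0.0373]
q [-0.44 -0.05  2.06  0.85  1.22 -0.29] F [-3.4 -4.1  7.5] open 0.699
```

>>> arm_command(
  increments="0 0 0.02 0 0 0;0 0 0.03 0 0 0;0 0 0.03 0 0 0;0 0 0.02 0 0 0;0 0 0 0 0 0",
)

```text
clock: 4.3
ee_pos: [565.7, -9.6, 153.2]
eef_rot: [3.136, -0.786, 1.074]
force: [1.0, 0.1, -4.2]
opening: 0.695
```

>>> arm_command(
  increments="-0.0015 -0.0013 0 -0.1109 0.0243 0.0319;-0.0015 -0.0013 0 -0.1109 0.0243 0.0319;-0.0015 -0.0013 0 -0.1109 0.0243 0.0319;-0.0015 -0.0013 0 -0.1109 0.0243 0.0319;-0.0015 -0.0013 0 -0.1109 0.0243 0.0319;-0.0015 -0.0013 0 -0.1109 0.0243 0.0319;-0.0015 -0.0013 0 -0.1109 0.0243 0.0319;-0.0015 -0.0013 0 -0.1109 0.0243 0.0319;-0.0015 -0.0013 0 -0.1109 0.0243 0.0319;-0.0015 -0.0013 0 -0.1109 0.0243 0.0319;-0.0015 -0.0013 0 -0.1109 0.0243 0.0319;-0.0015 -0.0013 0 -0.1109 0.0243 0.0319",
)

```text
clock: 5.5
ee_pos: [546.6, -24.5, 149.1]
eef_rot: [3.079, 0.569, 1.539]
force: [0.4, 0.6, -3.6]
opening: 0.703
```

>>> arm_command(
  increments="-0.0015 -0.0013 0 -0.1109 0.0243 0.0319;-0.0015 -0.0013 0 -0.1109 0.0243 0.0319;0 0 0 0 0 0;0 0 0 0 0 0",
)

```text
clock: 5.9
ee_pos: [543.6, -26.9, 148.9]
eef_rot: [-3.138, 0.783, 1.643]
force: [-0.6, 0.2, -2.1]
opening: 0.698
```

```bash
python3 - <<'E'
from plan import *
go((545.6,-28,27),tool(.072,-np.pi/4))
E
```

```text
clock 5.9 tcp [543.6 -26.9 148.9] d mm [   2.    -1.1 -121.9] rotvec [-0.002 -0.003  0.002] rows 3 per row [ 0.0007 -0.0004 -0.0406] [-0.0007 -0.0009  0.0007]
q [ 0.28 -0.04  1.88 -0.76  1.52  0.33] F [-0.6  0.2 -2.1] open 0.698
```

>>> arm_command(
  increments="0 0 -0.03 0 0 0;0 0 -0.035 0 0 0;0 0 -0.03 0 0 0;0 0 -0.015 0 0 0;0 0 -0.004 0 0 0;0 0 -0.004 0 0 0;0 0 0 0 0 0;0 0 0 0 0 0",
)

```text
clock: 6.7
ee_pos: [544.4, -27.2, 33.6]
eef_rot: [3.14, 0.785, 1.639]
force: [0.4, -0.1, -3.0]
opening: 0.7
```

>>> arm_command(
  increments="0 0 -0.002 0 0 0;0 0 -0.002 0 0 0;0 0 -0.002 0 0 0;0 0 0 0 0 0",
)

```text
clock: 7.1
ee_pos: [543.7, -27.3, 26.1]
eef_rot: [-3.14, 0.786, 1.641]
force: [0.6, -1.1, -2.4]
opening: 0.695
```

>>> arm_command(
  increments="0 0 -0.001 0 0 0;0 0 -0.001 0 0 0;0 0 0 0 0 0",
)

```text
clock: 7.4
ee_pos: [543.9, -27.3, 25.0]
eef_rot: [-3.141, 0.787, 1.64]
force: [-3.8, 0.9, 4.2]
opening: 0.697
```

>>> arm_command(
  increments="0 0 -0.001 0 0 0;0 0 -0.001 0 0 0;0 0 0 0 0 0",
)

```text
clock: 7.7
ee_pos: [544.0, -27.4, 24.9]
eef_rot: [3.141, 0.788, 1.638]
force: [-16.1, 6.8, 28.8]
opening: 0.696
```

>>> arm_command(
  increments="0 0 0.0015 0 0 0;0 0 0 0 0 0",
)

```text
clock: 7.9
ee_pos: [544.1, -27.3, 25.0]
eef_rot: [3.141, 0.787, 1.64]
force: [-6.1, 3.1, 11.5]
opening: 0.699
```

>>> arm_command(
  increments="0 0 0 0 0 0;0 0 0 0 0 0;0 0 0 0 0 0;0 0 0 0 0 0;0 0 0 0 0 0",
  hand=0.0854,
)

```text
clock: 8.4
ee_pos: [543.9, -27.3, 23.8]
eef_rot: [-3.141, 0.786, 1.641]
force: [0.1, 0.3, -0.3]
opening: 0.996
```

>>> arm_command(
  increments="-0.001 0.014 0.014 0 0 0;-0.002 0.028 0.028 0 0 0;-0.002 0.028 0.028 0 0 0;0 0.01 0.03 0 0 0;0 0 0 0 0 0",
)

```text
clock: 8.9
ee_pos: [540.3, 54.5, 127.9]
eef_rot: [3.135, 0.784, 1.637]
force: [0.7, -0.3, -0.4]
opening: 1.002
```

```bash
python3 - <<'E'
from plan import *
go((545,-110,200),tool(.072,np.pi/4))
from h import *
from bench import optics
t=optics.capture("top"); s=optics.capture("side"); np.savez("top2.npz",**t); np.savez("side2.npz",**s)
cv2.imwrite("pics/g2.png",np.hstack([crop(t,280,170,78,110,5),crop(s,258,170,78,110,5)]))
E
```

```text
clock 8.9 tcp [540.3  54.5 127.9] d mm [   4.7 -164.5   72.1] rotvec [1.565 0.116 0.005] rows 11 per row [ 0.0004 -0.015   0.0066] [0.1423 0.0106 0.0004]
q [ 0.41  0.04  1.84 -0.73  1.58  0.46] F [ 0.7 -0.3 -0.4] open 1.002
```

View pics/g2.png

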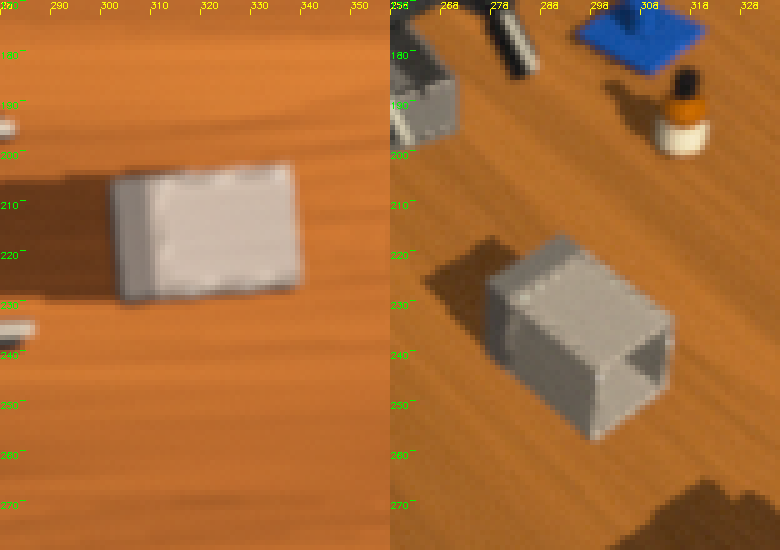

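The jar lies steadily on its side. Its foot is at columns 302–304 and its mouth at 338–340 in the top view. Next I compute the regrasp.

```bash
python3 - <<'E'
from h import *
from plan import *
t,s=load("top2.npz"),load("side2.npz")
a=[(338,202.6),(340.2,226.6),(302.4,205.4),(304.4,230)];b=[(314.4,233.2),(299.4,243),(292,217.2),(277.4,226.6)]
P=[tri(t,p,s,q) for p,q in zip(a,b)]; 
for p in P: print(p[0].round(1),p[1].round(1))
P=np.array([p[0] for p in P]); m=(P[0]+P[1])/2; f=(P[2]+P[3])/2; ax=m-f; print("len",np.linalg.norm(ax),"jaw",np.arctan2(-ax[1],-ax[0])-np.pi/2,"mouth",m,"centre",(m+f)/2)
E
```

```text
[574.4 -75.8  63.6] 1.1
[514.9 -79.4  67. ] 1.1
[569.7  13.3  59.2] 2.1
[509.6   8.9  61.4] 2.2
len 88.97473341858363 jaw 0.0562440243799478 mouth [544.64324696 -77.59946196  65.29185465] centre [542.14633904 -33.25209361  62.8014396 ]
```

>>> arm_command(
  increments="0.0004 -0.015 0.0066 0.1423 0.0106 0.0004;0.0004 -0.015 0.0066 0.1423 0.0106 0.0004;0.0004 -0.015 0.0066 0.1423 0.0106 0.0004;0.0004 -0.015 0.0066 0.1423 0.0106 0.0004;0.0004 -0.015 0.0066 0.1423 0.0106 0.0004;0.0004 -0.015 0.0066 0.1423 0.0106 0.0004;0.0004 -0.015 0.0066 0.1423 0.0106 0.0004;0.0004 -0.015 0.0066 0.1423 0.0106 0.0004;0.0004 -0.015 0.0066 0.1423 0.0106 0.0004;0.0004 -0.015 0.0066 0.1423 0.0106 0.0004;0.0004 -0.015 0.0066 0.1423 0.0106 0.0004;0 0 0 0 0 0",
)

```text
clock: 10.2
ee_pos: [542.5, -115.4, 193.2]
eef_rot: [-3.131, -0.792, 1.636]
force: [0.6, 0.9, -1.6]
opening: 1.0
```

>>> arm_command(
  increments="0.0015 0 -0.03 0 0 0;0.0015 -0.001 -0.03 0 0 0;0.001 0 -0.027 0 0 0;0 0 0 0 0 0;0 0 0 0 0 0",
)

```text
clock: 10.7
ee_pos: [547.0, -113.1, 109.6]
eef_rot: [-3.137, -0.784, 1.645]
force: [-0.2, -0.4, 1.1]
opening: 0.997
```

```bash
python3 - <<'E'
from plan import *
go((542.3,-35.4,19.4),tool(.065,np.pi/4))
E
```

```text
clock 10.7 tcp [ 547.  -113.1  109.6] d mm [ -4.7  77.7 -90.2] rotvec [ 0.002 -0.003 -0.012] rows 3 per row [-0.0016  0.0259 -0.0301] [ 0.0006 -0.0011 -0.0041]
q [-0.55  0.18  1.71  0.62  1.74 -0.68] F [-0.2 -0.4  1.1] open 0.997
```

>>> arm_command(
  increments="-0.0012 0.0194 -0.0225 0 0 -0.004;-0.0012 0.0194 -0.0225 0 0 -0.004;-0.0012 0.0194 -0.0225 0 0 -0.004;-0.0006 0.0097 -0.0113 0 0 0;-0.0006 0.0098 -0.0114 0 0 0;0 0 0 0 0 0;0 0 0 0 0 0",
)

```text
clock: 11.4
ee_pos: [543.0, -36.0, 20.2]
eef_rot: [-3.14, -0.783, 1.635]
force: [0.3, 0.0, 0.4]
opening: 1.0
```

>>> arm_command(
  increments="0 0 0 0 0 0;0 0 0 0 0 0;0 0 0 0 0 0;0 0 0 0 0 0;0 0 0 0 0 0;0 0 0 0 0 0",
  hand=0.045,
)

```text
clock: 12.0
ee_pos: [543.1, -36.3, 20.2]
eef_rot: [-3.141, -0.783, 1.635]
force: [-0.0, -3.2, 5.5]
opening: 0.698
```

>>> arm_command(
  increments="0 0 0.02 0 0 0;0 0 0.04 0 0 0;0 0 0.04 0 0 0;0 0 0.04 0 0 0;0 0 0.04 0 0 0;0 0 0.03 0 0 0;0 0 0 0 0 0",
)

```text
clock: 12.7
ee_pos: [543.1, -36.0, 235.0]
eef_rot: [3.136, -0.78, 1.641]
force: [0.9, -0.2, -3.3]
opening: 0.697
```

```bash
python3 - <<'E'
from plan import *
go((487,-300,230),tool(.072,-np.pi/4))
E
```

```text
clock 12.7 tcp [543.1 -36.  235. ] d mm [ -56.1 -264.    -5. ] rotvec [-1.562 -0.104  0.002] rows 11 per row [-0.0051 -0.024  -0.0005] [-1.42e-01 -9.50e-03  1.00e-04]
q [-0.45 -0.    1.7   0.69  1.83 -0.47] F [ 0.9 -0.2 -3.3] open 0.697
```

>>> arm_command(
  increments="-0.005 -0.0248 0 -0.142 -0.0095 0;-0.005 -0.0248 0 -0.142 -0.0095 0;-0.005 -0.0248 0 -0.142 -0.0095 0;-0.005 -0.0248 0 -0.142 -0.0095 0;-0.005 -0.0248 0 -0.142 -0.0095 0;-0.005 -0.0248 0 -0.142 -0.0095 0;-0.005 -0.0248 0 -0.142 -0.0095 0;-0.005 -0.0248 0 -0.142 -0.0095 0;-0.005 -0.0248 0 -0.142 -0.0095 0;-0.005 -0.0248 0 -0.142 -0.0095 0;-0.005 -0.0248 0 -0.142 -0.0095 0;0 0 0 0 0 0",
)

```text
clock: 13.9
ee_pos: [485.8, -308.2, 226.5]
eef_rot: [-3.137, 0.783, 1.638]
force: [-0.7, 0.1, -2.7]
opening: 0.696
```

```bash
python3 - <<'E'
from plan import *
go((488.3,-309.5,185),tool(.072,-np.pi/4))
E
```

```text
clock 13.9 tcp [ 485.8 -308.2  226.5] d mm [  2.5  -1.3 -41.5] rotvec [-0.003 -0.003  0.008] rows 1 per row [ 0.0025 -0.0013 -0.0415] [-0.0026 -0.0031  0.0076]
q [-0.27 -0.27  1.95 -0.78  1.26 -0.16] F [-0.7  0.1 -2.7] open 0.696
```

>>> arm_command(
  increments="0.0012 -0.0005 -0.028 0 0 0.004;0.0013 -0.0008 -0.028 0 0 0.004;0 0 0 0 0 0;0 0 0 0 0 0",
)

```text
clock: 14.3
ee_pos: [490.0, -309.5, 174.1]
eef_rot: [3.14, 0.779, 1.641]
force: [0.4, 0.3, -2.0]
opening: 0.694
```

```bash
python3 - <<'E'
from plan import *
go((488.3,-309.5,170),tool(.072,-np.pi/4))
from h import *
from bench import optics
t=optics.capture("top"); s=optics.capture("side"); np.savez("top3.npz",**t); np.savez("side3.npz",**s)
cv2.imwrite("pics/g3.png",np.hstack([crop(t,395,185,78,110,5),crop(s,315,235,78,110,5)]))
E
```

```text
clock 14.3 tcp [ 490.  -309.5  174.1] d mm [-1.7  0.  -4.1] rotvec [-0.006  0.001  0.   ] rows 1 per row [-0.0017  0.     -0.0041] [-0.006   0.0006  0.0003]
q [-0.27 -0.23  2.   -0.8   1.18 -0.1 ] F [ 0.4  0.3 -2. ] open 0.694
```

View pics/g3.png

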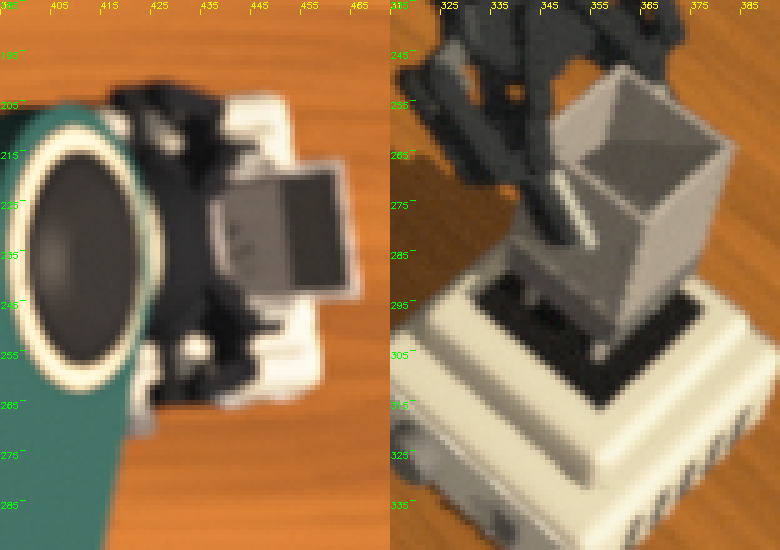

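```bash
python3 - <<'E'
from h import *
t,s=load("top3.npz"),load("side3.npz")
A=tri(t,(463.4,217),s,(384.4,264.4));B=tri(t,(466.6,243.6),s,(366,278)); print(A,B,np.arctan2(*(A[0]-B[0])[1::-1]))
print("rim +x+y at z216",onz(s,(362,248.2),216.))
c,sn=np.cos(.072),np.sin(.072)
for n,z in(("foot",126),("rim",216)):
    P=[[487.6+c*a-sn*b,-299.7+sn*a+c*b,z] for a,b in((30,30),(30,-30),(-30,-30),(-30,30))]
    print(n,"ideal side px",proj(s,P).round(1).tolist(),"top",proj(t,P).round(1).tolist())
E
```

```text
(array([ 518.74558965, -327.3410755 ,  217.46098781]), np.float64(1.3937639009797549)) (array([ 461.04745316, -328.87627218,  221.02762633]), np.float64(0.5231348806365186)) 0.026601111415227502
rim +x+y at z216 [ 517.10286178 -268.99310232  216.        ]
foot ideal side px [[354.6, 274.2], [376.0, 290.6], [358.9, 306.4], [337.4, 288.9]] top [[423.5, 222.4], [448.9, 219.9], [452.3, 245.4], [426.7, 247.9]]
rim ideal side px [[361.0, 248.2], [384.3, 264.7], [366.1, 280.8], [342.7, 263.0]] top [[435.7, 219.1], [463.4, 216.4], [467.2, 244.1], [439.3, 246.8]]
```

The jar is upright over the seat in the side view, with its mouth up and its rim corners close to the ideal pixels. The near (-x) corner looks about 3 px high, so I'll check it with an overlay.

```bash
python3 - <<'E'
from h import *
t,s=load("top3.npz"),load("side3.npz")
im=cv2.resize(s["image"][240:315,330:395,::-1],None,fx=8,fy=8,interpolation=cv2.INTER_CUBIC)
c,sn=np.cos(.072),np.sin(.072)
for z,col in((126,(0,255,0)),(216,(0,0,255))):
    P=[[487.6+c*a-sn*b,-299.7+sn*a+c*b,z] for a,b in((30,30),(30,-30),(-30,-30),(-30,30))]
    cv2.polylines(im,[((proj(s,P)-[330,240]+.5)*8).astype(int)],True,col,1)
cv2.imwrite("pics/o3.png",im)
E
```

```text
(no output)
```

View pics/o3.png

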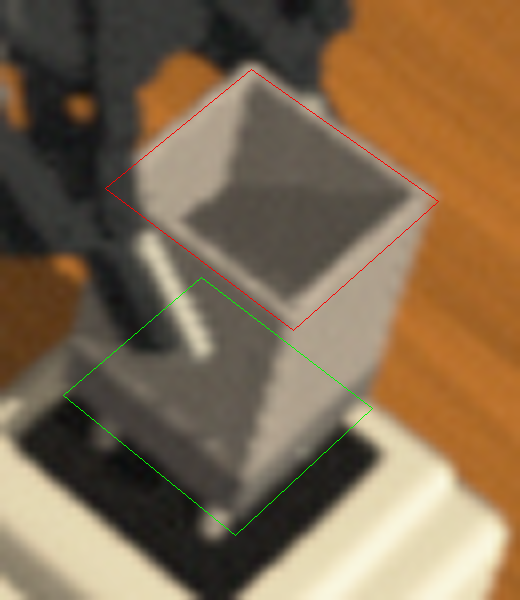

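```bash
cat > fit6.py <<'E'
from h import *
from scipy.optimize import least_squares
from scipy.spatial.transform import Rotation as R
def fit6(obs,p0,w=(100,100,100,3,3,3)):
    """obs: list (cam, local point, px). pose p: x,y,z, rotvec rel to yaw .072 ; weak prior"""
    p0=np.array(p0,float)
    def res(p):
        M=R.from_rotvec(p[3:])*R.from_rotvec([0,0,.072]); r=[]
        for c,l,q in obs: r+=list(proj(c,p[:3]+M.apply(l))[0]-q)
        return r
    s=least_squares(res,p0,loss="soft_l1"); r=np.array(res(s.x)).reshape(-1,2)
    return s.x.round(3),r.round(1)
E
python3 - <<'E'
from fit6 import *
t,s=load("top3.npz"),load("side3.npz")
o=[(t,(30,-30,90),(463.4,217)),(t,(-30,-30,90),(466.6,243.6)),(s,(30,30,90),(361,247.8)),(s,(30,-30,90),(384.3,264.2)),(s,(-30,-30,90),(366,278.2)),(s,(-30,-30,0),(359.1,303.2)),(s,(-30,30,0),(338.5,282.6)),(s,(30,-30,0),(374,290.1))]
print(fit6(o,(487,-299,126,0,0,0)))
E
```

```text
(array([ 4.88605e+02, -2.96128e+02,  1.29314e+02,  2.10000e-02,
        8.00000e-03, -3.40000e-02]), array([[ 0.1, -1.1],
       [-0.1,  0.2],
       [ 0.9, -1.6],
       [ 0.2, -0.6],
       [-0.4,  0.7],
       [-1.5,  1. ],
       [-1.7,  3.4],
       [ 1.4, -1. ]]))
```

>>> arm_command(
  increments="-0.001 -0.001 -0.006 0 0 0;-0.0005 -0.001 -0.006 0 0 0;0 0 0 0 0 0;0 0 0 0 0 0",
)

```text
clock: 14.8
ee_pos: [488.4, -311.7, 161.2]
eef_rot: [3.14, 0.782, 1.642]
force: [0.1, 0.3, -2.7]
opening: 0.695
```

```bash
python3 - <<'E'
from plan import *
go((488.3,-309.5,148),tool(.072,-np.pi/4))
from h import *
from bench import optics
t=optics.capture("top"); s=optics.capture("side"); np.savez("top4.npz",**t); np.savez("side4.npz",**s)
im=cv2.resize(s["image"][250:320,325:395,::-1],None,fx=8,fy=8,interpolation=cv2.INTER_CUBIC)
cv2.convertScaleAbs(im,im,1.6,20)
im2=cv2.resize(t["image"][205:260,430:460,::-1],None,fx=8,fy=8,interpolation=cv2.INTER_CUBIC)
im2=cv2.resize(t["image"][205:275,440:470,::-1],None,fx=8,fy=8,interpolation=cv2.INTER_CUBIC)
cv2.imwrite("pics/o4.png",np.hstack([im,im2]))
E
```

```text
clock 14.8 tcp [ 488.4 -311.7  161.2] d mm [ -0.1   2.2 -13.2] rotvec [-0.004  0.001 -0.001] rows 1 per row [-0.0001  0.0022 -0.0132] [-0.0039  0.0006 -0.0006]
q [-0.28 -0.22  2.02 -0.8   1.16 -0.08] F [ 0.1  0.3 -2.7] open 0.695
```

View pics/o4.png

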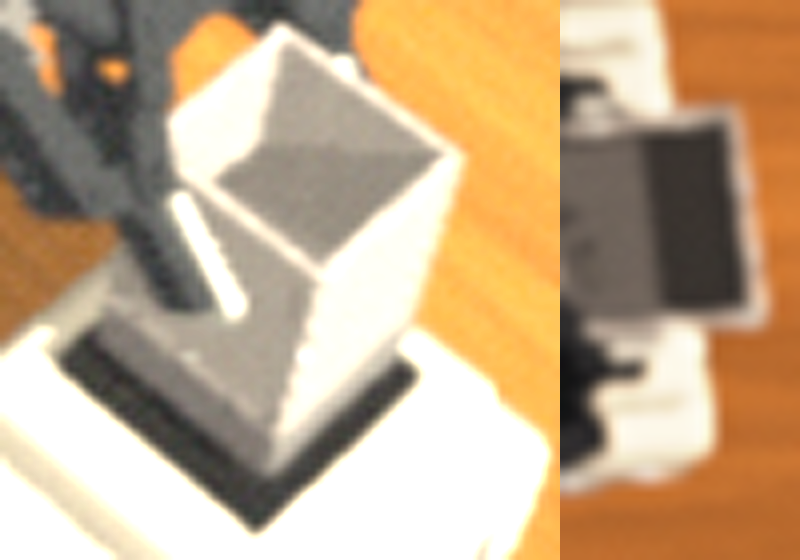

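```bash
python3 - <<'E'
from fit6 import *
t,s=load("top4.npz"),load("side4.npz")
o=[(t,(30,-30,90),(461.8,217.6)),(t,(-30,-30,90),(465.1,245.1)),(s,(30,30,90),(360.1,252.6)),(s,(30,-30,90),(382.6,269.3)),(s,(-30,-30,90),(364.8,284.3)),(s,(-30,-30,0),(358.5,308.5)),(s,(-30,30,0),(337,289.5)),(s,(30,-30,0),(375.5,293.5))]
print(fit6(o,(487,-299,113,0,0,0)))
E
```

```text
(array([ 4.89474e+02, -2.98705e+02,  1.14692e+02,  1.50000e-02,
       -3.00000e-02, -2.20000e-02]), array([[ 0.2, -0.1],
       [-0.3, -0.1],
       [ 0.4, -1. ],
       [ 0.5, -0.6],
       [-0.4,  0.7],
       [-0.7,  0.4],
       [ 0.1,  1.5],
       [-0.1, -0.5]]))
```

>>> arm_command(
  increments="-0.001 0 -0.002 0 0 0;0 0 -0.002 0 0 0;0 0 -0.002 0 0 0;0 0 0 0 0 0",
)

```text
clock: 15.3
ee_pos: [488.5, -311.6, 156.3]
eef_rot: [3.136, 0.782, 1.641]
force: [4.7, 4.2, 2.3]
opening: 0.693
```

>>> arm_command(
  increments="0 0 -0.0015 0 0 0;0 0 -0.0015 0 0 0;0 0 0 0 0 0",
)

```text
clock: 15.6
ee_pos: [489.0, -311.2, 153.2]
eef_rot: [3.134, 0.782, 1.64]
force: [8.1, 7.8, 0.8]
opening: 0.697
```

>>> arm_command(
  increments="0.001 0.001 0 0 0 0;0 0 -0.001 0 0 0;0 0 0 0 0 0",
)

```text
clock: 15.9
ee_pos: [488.9, -310.5, 151.4]
eef_rot: [3.138, 0.782, 1.642]
force: [4.3, 2.6, -1.1]
opening: 0.699
```

>>> arm_command(
  increments="0 0 -0.0015 0 0 0;0 0 -0.0015 0 0 0;0 0 0 0 0 0",
)

```text
clock: 16.2
ee_pos: [489.0, -310.6, 148.9]
eef_rot: [3.138, 0.782, 1.642]
force: [3.6, 5.8, 3.0]
opening: 0.695
```

>>> arm_command(
  increments="0.0003 0.0005 -0.001 0 0 0;0 0 -0.001 0 0 0;0 0 0 0 0 0",
)

```text
clock: 16.5
ee_pos: [489.2, -310.5, 148.7]
eef_rot: [3.138, 0.784, 1.641]
force: [-5.2, 12.2, 18.2]
opening: 0.693
```

>>> arm_command(
  increments="0 0 -0.001 0 0 0;0 0 0 0 0 0",
)

```text
clock: 16.7
ee_pos: [489.3, -310.6, 148.7]
eef_rot: [3.137, 0.785, 1.64]
force: [-7.9, 16.5, 27.0]
opening: 0.697
```

>>> arm_command(
  increments="0 0 0.0015 0 0 0;0 0 0 0 0 0",
)

```text
clock: 16.9
ee_pos: [489.3, -310.5, 148.7]
eef_rot: [3.138, 0.784, 1.641]
force: [-2.3, 7.4, 13.3]
opening: 0.7
```

>>> arm_command(
  increments="0 0 0 0 0 0;0 0 0 0 0 0;0 0 0 0 0 0;0 0 0 0 0 0;0 0 0 0 0 0",
  hand=0.0854,
)

```text
clock: 17.4
ee_pos: [488.7, -310.2, 146.6]
eef_rot: [3.14, 0.782, 1.642]
force: [-0.1, 0.4, 0.0]
opening: 0.999
```

>>> arm_command(
  increments="-0.0005 0.007 0.007 0 0 0;-0.001 0.015 0.015 0 0 0;-0.002 0.028 0.028 0 0 0;-0.002 0.028 0.028 0 0 0;-0.001 0.02 0.035 0 0 0;0 0.04 0.02 0 0 0;0 0 0 0 0 0",
)

```text
clock: 18.1
ee_pos: [483.1, -168.9, 283.7]
eef_rot: [3.133, 0.782, 1.64]
force: [-0.0, -0.1, 0.4]
opening: 0.998
```

```bash
python3 - <<'E'
from plan import *
go((579.2,343.2,150),tool(.28,0)); go((579.2,343.2,150),tool(.28+np.pi/2,0)); go((579.2,343.2,150),tool(.28-np.pi/2,0))
from h import *
from bench import optics
t=optics.capture("top"); s=optics.capture("side"); np.savez("top5.npz",**t); np.savez("side5.npz",**s)
a=crop(t,405,195,70,75,6); b=crop(s,320,245,62,75,6)
c,sn=np.cos(.072),np.sin(.072)
P=[[487.6+c*a_-sn*b_,-299.7+sn*a_+c*b_,190] for a_,b_ in((30,30),(30,-30),(-30,-30),(-30,30))]
for im,cam,o in((a,t,(405,195)),(b,s,(320,245))): cv2.polylines(im,[((proj(cam,P)-o+.5)*6).astype(int)],True,(0,0,255),1)
cv2.imwrite("pics/o5.png",np.hstack([a,b]))
E
```

```text
clock 18.1 tcp [ 483.1 -168.9  283.7] d mm [  96.1  512.1 -133.7] rotvec [0.77  0.144 0.196] rows 11 per row [ 0.0087  0.0466 -0.0122] [0.07   0.0131 0.0178]
q [ 0.02 -0.34  1.91 -0.78  1.53 -0.04] F [-0.  -0.1  0.4] open 0.998
clock 18.1 tcp [ 483.1 -168.9  283.7] d mm [  96.1  512.1 -133.7] rotvec [0.502 0.734 1.676] rows 13 per row [ 0.0074  0.0394 -0.0103] [0.0386 0.0565 0.1289]
q [ 0.02 -0.34  1.91 -0.78  1.53 -0.04] F [-0.  -0.1  0.4] open 0.998
clock 18.1 tcp [ 483.1 -168.9  283.7] d mm [  96.1  512.1 -133.7] rotvec [ 0.696 -0.476 -1.289] rows 11 per row [ 0.0087  0.0466 -0.0122] [ 0.0632 -0.0433 -0.1172]
q [ 0.02 -0.34  1.91 -0.78  1.53 -0.04] F [-0.  -0.1  0.4] open 0.998
```

View pics/o5.png

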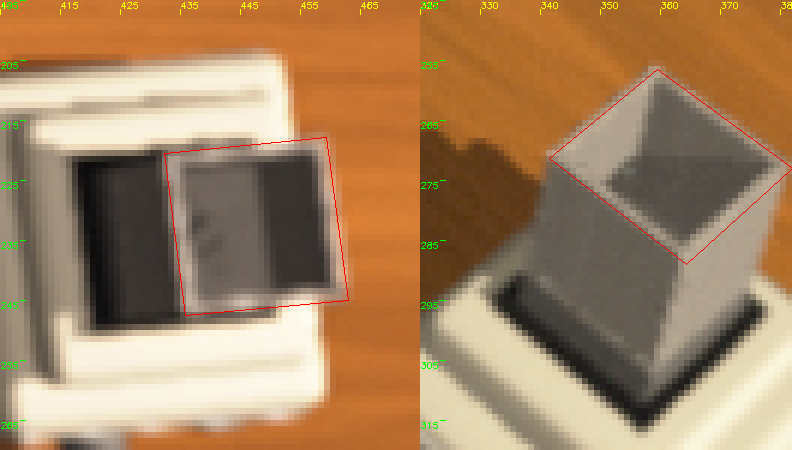

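The jar is home: its rim matches the ideal outline at z = 190 in both views, and the TCP bottomed out at the expected height. Next is the lid.

>>> arm_command(
  increments="0.008 0.0427 -0.0111 0.0642 0.012 0.0163;0.008 0.0427 -0.0111 0.0642 0.012 0.0163;0.008 0.0427 -0.0111 0.0642 0.012 0.0163;0.008 0.0427 -0.0111 0.0642 0.012 0.0163;0.008 0.0427 -0.0111 0.0642 0.012 0.0163;0.008 0.0427 -0.0111 0.0642 0.012 0.0163;0.008 0.0427 -0.0111 0.0642 0.012 0.0163;0.008 0.0427 -0.0111 0.0642 0.012 0.0163;0.008 0.0427 -0.0111 0.0642 0.012 0.0163;0.008 0.0427 -0.0111 0.0642 0.012 0.0163;0.008 0.0427 -0.0111 0.0642 0.012 0.0163;0.008 0.0427 -0.0111 0.0642 0.012 0.0163",
  hand=0.045,
)

```text
clock: 19.4
ee_pos: [578.7, 340.8, 145.2]
eef_rot: [-3.135, -0.003, 1.851]
force: [-0.2, 0.0, -0.4]
opening: 0.53
```

>>> arm_command(
  increments="0 0 0 0 0 0;0 0 0 0 0 0",
)

```text
clock: 19.6
ee_pos: [578.3, 339.3, 145.2]
eef_rot: [-3.134, 0.001, 1.851]
force: [0.1, -0.7, 0.3]
opening: 0.525
```

```bash
python3 - <<'E'
from plan import *
go((579.2,343.2,25),tool(.28,0))
from h import *
t,s=load("top5.npz"),load("side5.npz")
im=cv2.resize(t["image"][170:240,130:220,::-1],None,fx=4.5,fy=4.5,interpolation=cv2.INTER_CUBIC); im=cv2.convertScaleAbs(im,None,3,20)
im2=cv2.resize(s["image"][145:201,200:272,::-1],None,fx=5.5,fy=5.5,interpolation=cv2.INTER_CUBIC); im2=cv2.convertScaleAbs(im2,None,3,20)[:315,:390]
cv2.imwrite("pics/lid.png",np.hstack([im[:308],im2[:308]]))
E
```

```text
clock 19.6 tcp [578.3 339.3 145.2] d mm [   0.9    3.9 -120.2] rotvec [ 0.003 -0.007 -0.   ] rows 3 per row [ 0.0003  0.0013 -0.0401] [ 0.0009 -0.0024 -0.    ]
q [0.49 0.15 1.55 0.   1.45 0.21] F [ 0.1 -0.7  0.3] open 0.525
```

View pics/lid.png

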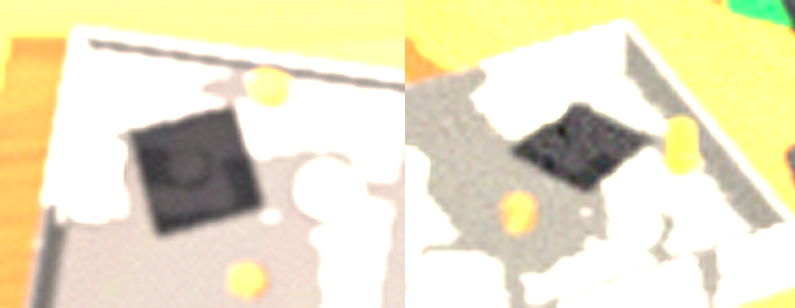

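The enhanced crop shows the flange and the knob. The knob's circle is at about (190,165) in the left half.

```bash
python3 - <<'E'
from fit import *
t,s=load("top5.npz"),load("side5.npz")
c=[(x/4.5+129.6,y/4.5+169.6) for x,y in((133,130),(237,107),(262,207),(157,235))]
d=[(x/5.5+199.6,y/5.5+144.6) for x,y in((582-405,103),(652-405,143),(585-405,190),(512-405,150))]
print(onz(t,np.mean(c,0),20),onz(t,(171.8,206.3),44),onz(s,np.mean(d,0),20),fit((t,s),[c,d],32,(579,343,20)),fit((t,),[c],32,(579,343,20)))
E
```

```text
[578.85188648 345.68224796  20.        ] [578.74254691 344.11679504  44.        ] [578.39599055 345.13122285  20.        ] (array([579.028, 345.914,  19.415,  -1.349]), np.float64(0.38513431570603296)) (array([ 5.84345e+02,  3.56612e+02, -2.58290e+01,  2.23000e-01]), np.float64(0.2100416879388195))
```

>>> arm_command(
  increments="0.0002 0.003 -0.04 0 -0.007 -0.0275;0.0002 0.003 -0.04 0.003 0 -0.0275;0 0 -0.02 0 0 0;0 0 -0.012 0 0 0;0 0 -0.006 0 0 0;0 0 0 0 0 0;0 0 0 0 0 0",
)

```text
clock: 20.3
ee_pos: [579.3, 346.2, 30.1]
eef_rot: [3.138, -0.002, 1.796]
force: [0.3, -0.1, 0.5]
opening: 0.526
```

>>> arm_command(
  increments="0 0 -0.001 0 0 0;0 0 0 0 0 0;0 0 0 0 0 0;0 0 0 0 0 0;0 0 0 0 0 0;0 0 0 0 0 0;0 0 0 0 0 0",
  hand=0.01,
)

```text
clock: 21.0
ee_pos: [579.1, 346.4, 28.8]
eef_rot: [3.138, -0.002, 1.797]
force: [-0.2, -1.1, 5.7]
opening: 0.229
```

>>> arm_command(
  increments="0 0 0.01 0 0 0;0 0 0.03 0 0 0;0 0 0.04 0 0 0;0 0 0.05 0 0 0;0 0 0.05 0 0 0;0 0 0.05 0 0 0;0 0 0.03 0 0 0;0 0 0 0 0 0",
)

```text
clock: 21.8
ee_pos: [579.3, 346.6, 294.3]
eef_rot: [3.132, -0.004, 1.797]
force: [-0.1, 0.3, -1.2]
opening: 0.23
```

```bash
python3 - <<'E'
from plan import *
go((487.6,-299.7,275),tool(.072,0))
E
```

```text
clock 21.8 tcp [579.3 346.6 294.3] d mm [ -91.7 -646.3  -19.3] rotvec [-0.005  0.009 -0.154] rows 14 per row [-0.0065 -0.0462 -0.0014] [-0.0004  0.0006 -0.011 ]
q [0.5  0.1  1.36 0.   1.67 0.28] F [-0.1  0.3 -1.2] open 0.23
```

>>> arm_command(
  increments="-0.0065 -0.0462 0 -0.0004 0.0006 -0.011;-0.0065 -0.0462 0 -0.0004 0.0006 -0.011;-0.0065 -0.0462 0 -0.0004 0.0006 -0.011;-0.0065 -0.0462 0 -0.0004 0.0006 -0.011;-0.0065 -0.0462 0 -0.0004 0.0006 -0.011;-0.0065 -0.0462 0 -0.0004 0.0006 -0.011;-0.0065 -0.0462 0 -0.0004 0.0006 -0.011;-0.0065 -0.0462 0 -0.0004 0.0006 -0.011;-0.0065 -0.0462 0 -0.0004 0.0006 -0.011;-0.0065 -0.0462 0 -0.0004 0.0006 -0.011;-0.0065 -0.0462 0 -0.0004 0.0006 -0.011;-0.0065 -0.0462 0 -0.0004 0.0006 -0.011",
)

```text
clock: 23.0
ee_pos: [499.7, -209.9, 287.5]
eef_rot: [-3.136, 0.002, 1.664]
force: [0.8, 1.0, 0.1]
opening: 0.228
```

>>> arm_command(
  increments="-0.0065 -0.0462 -0.01 -0.0004 0.0006 -0.011;-0.0065 -0.0462 -0.01 -0.0004 0.0006 -0.011;0 0 -0.01 0 0 0;0 0 0 0 0 0;0 0 0 0 0 0",
)

```text
clock: 23.5
ee_pos: [487.7, -299.9, 257.7]
eef_rot: [-3.134, 0.002, 1.643]
force: [0.1, -0.2, -0.1]
opening: 0.228
```

```bash
python3 - <<'E'
from plan import *
go((487.6,-299.7,222),tool(.072,0))
E
```

```text
clock 23.5 tcp [ 487.7 -299.9  257.7] d mm [ -0.1   0.2 -35.7] rotvec [ 0.003 -0.007 -0.   ] rows 1 per row [-0.0001  0.0002 -0.0357] [ 0.0027 -0.0072 -0.0002]
q [-0.59 -0.11  1.63 -0.01  1.63 -0.67] F [ 0.1 -0.2 -0.1] open 0.228
```

>>> arm_command(
  increments="0 0 -0.015 0 0 0;0 0 -0.015 0.003 -0.007 0;0 0 -0.005 0 0 0;0 0 0 0 0 0;0 0 0 0 0 0",
)

```text
clock: 24.0
ee_pos: [487.8, -300.4, 222.8]
eef_rot: [3.141, 0.0, 1.643]
force: [-1.0, -0.2, -0.3]
opening: 0.226
```

```bash
python3 - <<'E'
from plan import *
go((487.6,-299.7,206),tool(.072,0))
from h import *
from bench import optics
t=optics.capture("top"); s=optics.capture("side"); np.savez("top6.npz",**t); np.savez("side6.npz",**s)
f=lambda c,u,v:cv2.convertScaleAbs(cv2.resize(c["image"][v:v+75,u:u+65,::-1],None,fx=6,fy=6,interpolation=cv2.INTER_CUBIC),None,1.8,15)
cv2.imwrite("pics/o6.png",np.hstack([f(t,405,195),f(s,325,235)]))
E
```

```text
clock 24.0 tcp [ 487.8 -300.4  222.8] d mm [ -0.2   0.7 -16.8] rotvec [0. 0. 0.] rows 1 per row [-0.0002  0.0007 -0.0168] [0.0001 0.0001 0.0001]
q [-0.6  -0.1   1.68  0.    1.57 -0.67] F [-1.  -0.2 -0.3] open 0.226
```

View pics/o6.png

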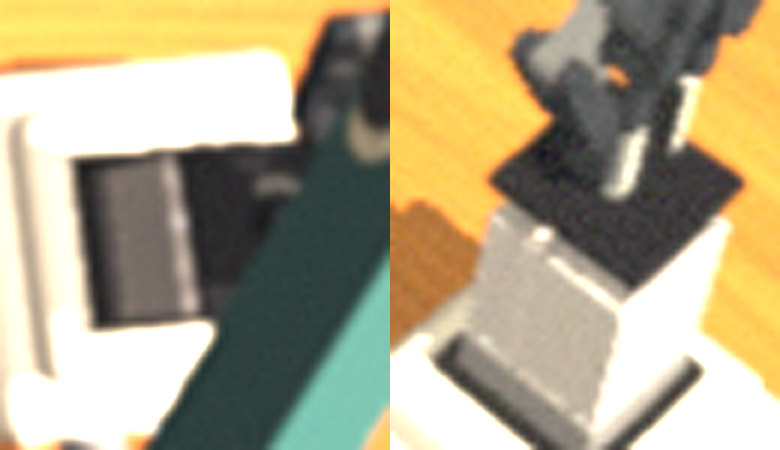

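```bash
python3 - <<'E'
from fit import *
s=load("side6.npz")
def f(o,h,z,idx):
    def r(p):
        P=[[p[0]+h*(np.cos(p[2])*a-np.sin(p[2])*b),p[1]+h*(np.sin(p[2])*a+np.cos(p[2])*b),z] for a,b in idx]; return (proj(s,P)-o).ravel()
    q=least_squares(r,[487,-300,.07]); return q.x.round(3),q.fun.round(1)
print("lid",f(np.array([(341.3,264.9),(383.4,265.1),(364.6,282.9)]),32,214,((-1,1),(1,-1),(-1,-1))))
print("jar",f(np.array([(358.8,255.8),(381.3,272.1),(363.9,287.4),(341.3,270.9)]),30,190,((1,1),(1,-1),(-1,-1),(-1,1))))
E
```

```text
lid (array([ 4.84695e+02, -2.98671e+02,  9.90000e-02]), array([-1.4, -0.5,  0.6,  0.2,  0.8,  0.2]))
jar (array([ 4.88421e+02, -2.98582e+02,  8.20000e-02]), array([-0.1, -0.2,  0.3, -0.2,  0.1,  0.7, -0.3, -0.4]))
```

The lid is level above the jar mouth (flange corners 341–383 in the side view), perhaps 1–3 mm short in x. The grip reading says 0.7 mm short. I'll shift +1.2 mm in x and lower with the force watched.

>>> arm_command(
  increments="0.0012 0.0005 -0.003 0 0 0;0 0 -0.002 0 0 0;0 0 -0.002 0 0 0;0 0 0 0 0 0",
)

```text
clock: 24.5
ee_pos: [488.8, -300.1, 215.2]
eef_rot: [-3.141, -0.0, 1.642]
force: [-0.5, 0.6, -0.6]
opening: 0.228
```

>>> arm_command(
  increments="0 0 -0.0015 0 0 0;0 0 -0.0015 0 0 0;0 0 0 0 0 0",
)

```text
clock: 24.8
ee_pos: [488.8, -300.1, 212.4]
eef_rot: [-3.141, -0.0, 1.642]
force: [-0.3, 0.2, -0.6]
opening: 0.226
```

>>> arm_command(
  increments="0 0 -0.0015 0 0 0;0 0 -0.0015 0 0 0;0 0 0 0 0 0",
)

```text
clock: 25.1
ee_pos: [488.8, -300.1, 209.3]
eef_rot: [-3.141, -0.0, 1.642]
force: [-0.0, -0.8, -0.3]
opening: 0.229
```

>>> arm_command(
  increments="0 0 -0.001 0 0 0;0 0 -0.001 0 0 0;0 0 0 0 0 0",
)

```text
clock: 25.4
ee_pos: [488.8, -300.1, 207.4]
eef_rot: [-3.141, -0.0, 1.642]
force: [0.1, 0.0, 0.1]
opening: 0.231
```

>>> arm_command(
  increments="0 0 -0.001 0 0 0;0 0 -0.001 0 0 0;0 0 0 0 0 0",
)

```text
clock: 25.7
ee_pos: [488.9, -300.2, 205.8]
eef_rot: [3.141, 0.0, 1.642]
force: [-0.3, -0.5, 2.4]
opening: 0.23
```

Contact comes at exactly the expected height (205.8). I'll press down slightly, release and rise.

>>> arm_command(
  increments="0 0 -0.0005 0 0 0;0 0 0 0 0 0",
)

```text
clock: 25.9
ee_pos: [489.0, -300.2, 205.8]
eef_rot: [3.141, 0.001, 1.642]
force: [-1.2, -0.0, 6.0]
opening: 0.229
```

>>> arm_command(
  increments="0 0 0 0 0 0;0 0 0 0 0 0;0 0 0 0 0 0;0 0 0 0 0 0",
  hand=0.045,
)

```text
clock: 26.3
ee_pos: [488.8, -300.1, 204.9]
eef_rot: [-3.141, -0.0, 1.642]
force: [0.2, -0.0, 0.3]
opening: 0.525
```

>>> arm_command(
  increments="0 0 0.01 0 0 0;0 0 0.03 0 0 0;0 0 0.04 0 0 0;-0.01 0.04 0.03 0 0 0;-0.01 0.045 0.02 0 0 0;-0.01 0.045 0 0 0 0;-0.01 0.045 0 0 0 0;-0.01 0.045 0 0 0 0;0 0 0 0 0 0;0 0 0 0 0 0",
)

```text
clock: 27.3
ee_pos: [439.0, -80.4, 335.4]
eef_rot: [3.14, 0.001, 1.645]
force: [0.2, -0.6, 0.5]
opening: 0.525
```

```bash
python3 - <<'E'
from plan import *
from h import *
from bench import optics
t=optics.capture("top"); s=optics.capture("side"); np.savez("top7.npz",**t); np.savez("side7.npz",**s)
f=lambda c,u,v:cv2.convertScaleAbs(cv2.resize(c["image"][v:v+75,u:u+65,::-1],None,fx=6,fy=6,interpolation=cv2.INTER_CUBIC),None,1.8,15)
A=f(t,405,195);B=f(s,325,245)
c,sn=np.cos(.077),np.sin(.077)
P=[[488+32*(c*a-sn*b),-299.5+32*(sn*a+c*b),197] for a,b in((1,1),(1,-1),(-1,-1),(-1,1))]
for im,cam,o in((A,t,(405,195)),(B,s,(325,245))): cv2.polylines(im,[((proj(cam,P)-o+.5)*6).astype(int)],True,(0,0,255),1)
cv2.imwrite("pics/o7.png",np.hstack([A,B]))
st=robot.state(); print(st["clock"],st["force"],st["ee_pos"])
E
```

```text
27.4 [ 0.22562095 -0.44373402  0.33590579] [439.25059595 -81.7047466  334.73754344]
```

View pics/o7.png

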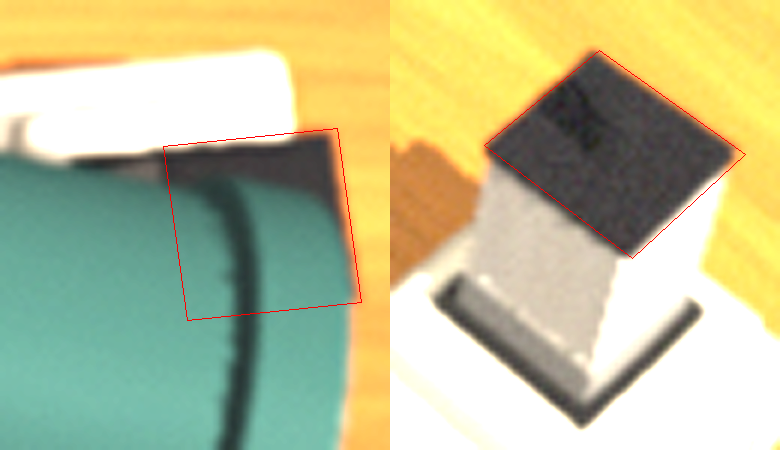

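The lid's flange matches the predicted outline at z = 197 within about 1 px in the side view (corners at 485,147, 745,155 and 632,258 in the crop). It sits flat and the arm is clear.

```bash
python3 -c "
from bench import robot
print(robot.job_done())"
```

```text
the job is handed in; nothing more can be done
None
```

The blender is assembled and handed in at about 27 s of the 72 s: the jar is upright on the motor base and the lid from the bin is plugged in on top.

**Jar:** I turned it over in two quarter turns with a regrasp while it lay on its side. I then lowered it over the pins with small corrections for side forces. It bottomed out with the gripper at 148.7 mm, against about 148 mm expected, and its rim matched the predicted outline at 190 mm in both views.

**Lid:** I picked up the black lid in the bin by its knob; it is the larger of the two black ones. The lid met the rim with the gripper at 205.8 mm, exactly the height expected for fully seated. The last side view shows the flange flat and within about 1 px of the prediction.

**Checks that disagreed or were limited:**
- **Position estimates:** Camera and arm positions differed by 1–3 mm for the jar above the pins and for the lid above the mouth. Contact forces settled the jar. The lid went in without noticeable side force.
- **Last top view:** The arm partly covered the lid, so the final check rests mostly on the side view.
- **Forces:** The highest I read was about 34 N, when laying the jar on its side.

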